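# Ring for the baker and point out the dough hook and its bowl

### The job

Call the helper by pressing down the plunger of the counter bell with the fingertips and letting it up again, then show what to fit to the mixer: point down at the dough hook with the fingertips a few centimetres above its middle, without touching it, and stay there two full seconds, then point in the same way at the larger of the two steel bowls, from a few centimetres above the middle of its mouth, for two full seconds, and finish while still pointing there. Nothing but the bell may be touched and the bell stays standing where it is; keep the fingertips high when passing over the other attachments and the smaller bowl, so as not to point at them.

Things in the scene. Friction and masses are not known exactly. Their poses are not given: they have to be found in the camera images.
- bell: counter bell standing loose on the bench (0.5 kg): round black foot 84 mm across, bright steel dome to 50 mm height, a plunger in the middle of the top. Origin: centre of its underside on the bench; z up. It stands the furthest from the robot of all the loose things on the work area
- plunger_top (a point): centre of the flat top of the bell's plunger, a steel button 18 mm across on the bell's axis, 64 mm above the bench when up; moves down with it
- plunger (a joint): how far the bell's plunger is pressed down, in m: 0 up, 0.006 fully down; it is sprung, starting to move at 2 N and fully down at 5 N, and comes up by itself. The bell counts as rung from 0.004
- dough_hook: dough hook of cast aluminium lying flat on the bench: a short steel hub at one end and a single thick bar (16 mm) curled round like a C or spiral at the other; about 147 mm long, 90 mm wide, 28 mm high at the hub, 16 mm at the bar. Origin: the middle of its length and width, on the bench; x runs along it from the hub end (-75 mm) to the curled end (+72 mm), z up
- flat_beater: flat beater of cast aluminium, to be left alone: the same hub, and a flat oval frame with a middle bar and two cross bars; 152 mm long, 96 mm wide, 28 mm high. Origin: middle of its length and width, on the bench; x from hub to frame
- wire_whip: wire whip, to be left alone: the same hub and a balloon of thin steel wires; 151 mm long, 68 mm wide, 69 mm high. Origin: middle of its length and width, on the bench; x from hub to balloon
- large_bowl: the larger steel bowl, open upward: 160 mm across the rim, 78 mm high, wall 4 mm. Origin: centre of its underside on the bench, the middle of its mouth lies 78 mm above it; z up
- small_bowl: the smaller steel bowl, to be left alone: 110 mm across the rim, 56 mm high. Origin: centre of its underside on the bench; z up
There are look-alikes about, which are no part of the job. What is shaped like the bell but pink or yellow is not meant.

How it is judged:
By the outcome, as a careful person would: the job done as asked, in the order asked, and still so for the second after the job is handed in, with the robot touching nothing.
It also fails if it takes over 48 s, if anything falls off the work surface, if the arm or the gripper's body presses on something with over 40 N, if the wrist force passes 120 N, or if a joint passes its speed limit or range.

### The arm

A 6-joint arm with a two-finger parallel gripper is mounted at the origin on the work surface. World frame = base frame: x ahead of the robot, y to its left, z up, the work surface at z = 0. Lengths are in m, angles in rad, forces in N, time in s.
With the tool pointing down it reaches from about 0.375 to 0.9 m from the base axis. Payload 3.1 kg.
Tool frame: the origin (TCP) lies at the very end of the fingers, on their centre line; the grasp point (between the pads) lies 19 mm behind it; z points along the fingers, y is the line along which they close (so a half turn about z gives the same grasp; the last joint's range is limited). The gripper opens to 87 mm and grips with 3 to 60 N. Pads are 19 mm wide; open, the fingers measure 117 mm over their backs; the gripper's body (75 mm by 190 mm) begins 51 mm behind the grasp point.
Start: joints at [-1.387, 0.527, 1.433, -0, 1.181, -0.178], TCP at [0.222, -0.584, 0.223] pointing down, gripper open.
Joint ranges: [-3.08, 3.08], [-0.75, 2.2], [0.22, 2.44], [-1.43, 4.57], [0, 2.65], [-2.85, 2.85]. Speed limits (rad/s): [2.79, 2.79, 3.14, 3.14, 3.14, 3.14].

### API

Orientations are given as a unit quaternion [x, y, z, w].
In Python, from plant import robot gives the robot as it stands.
- The arm moves only by the tool drive_tool, never from a script. Its argument "commands" is a list that holds one entry, the list of rows, each a list of 7 numbers: the turn, a rotation vector about the tool's x, y, z in rad, then the shift along the tool's x, y, z in units of 50 mm (1.0 is 50 mm), then the finger opening in mm, from 0 to 87. A call has exactly 10 rows; each row shifts and turns the commanded pose from where the row before left it, along the tool's axes as they then stand; what a row does not reach is not made up. A row lasts 1/8 s, in which the tool goes at most 62.5 mm and 10.7 degrees, less where a joint would pass 70% of its speed; a pose out of reach is approached as far as the arm can. A call is refused whole if a number of a shift passes 1 or a number of a turn 0.188, either way. A call with a gripper value outside its range is refused whole. The fingers move at their own pace and stop on an object; "squeeze" is the grip in N (left out, the last holds). Time passes only in rows, so rows that do not move let the fingers close, or fill a call up. It gives the time, the measured TCP pose, the force, the opening and the grip force at its end, in the units of the state.
- robot.observe(): the state, without advancing time (a new reading comes with each control period).
- robot.read_camera(name): name is "scene" or "top" or "wrist"; returns a dict with "img" (480x640x3 uint8, blue, green, red), "range_z" (480x640 float32, m along the optical axis (not along the pixel's ray), 0 where there is no reading), "intrinsics" (3x3 intrinsics, pixels), "distortion" ([k1, k2, p1, p2, k3] as OpenCV has them; the pictures are not rectified), "pose" (4x4, takes a point from camera to world coordinates). Camera axes: x right, y down, z forward; pixel columns grow to the right and rows downward; lengths in m; the calibration is good to about 2 mm. A picture is of the moment at which its call begins.
- robot.hand_in(): hands the job in; it is judged then, once.
The state is a dict: "t": time; "qpos": joint angles; "joint_vel": joint speeds; "joint_torque": joint torques, N m; "position": TCP position; "ee_rot": TCP orientation; "force": force on the tool from outside, world axes, zero at the start; "torque": the same for the moment, N m; "grip_width": finger opening in m; "gripper_force": force on a finger pad.
Only numpy, scipy, OpenCV 4.12 (cv2) and the standard library are available. Lean on these libraries where they do the work, as an engineer would, in place of code of your own. Each camera call takes 0.05 s, during which the arm holds its last target. There are 200 camera calls.

## Working session

There is one attempt and no reset: what is moved stays moved. The work goes in short steps, Python scripts to look and compute and a tool call to move; the robot and the scene stay as the last step left them, time stands still between calls to the robot, and variables do not carry over. Pictures are saved under pics/ and viewed, at most 10 in all, crops included, and the job is handed in when it is done.

Besides the shell and the picture viewer there is one more tool, called by a JSON object that holds its "method" and its "body". drive_tool: Moves the arm, as the interface text tells. Its arguments: {"type":"object","properties":{"commands":{"type":"array"},"squeeze":{"type":"number"}},"required":["commands"]}

```bash
mkdir -p pics; ls; python3 - <<'E'
from plant import robot
import cv2,pickle
s=robot.observe(); print({k:s[k] for k in('t','position','ee_rot','force','grip_width')})
d={}
for n in('top','scene'):
    c=robot.read_camera(n); d[n]=c; cv2.imwrite(f'pics/{n}0.png',c['img']); print(n,c['pose'].round(3).tolist(),c['distortion'],c['intrinsics'].tolist())
pickle.dump(d,open('c0.pkl','wb'))
E
```

```text
pics
{'t': 0.0, 'position': array([ 0.22170108, -0.58357987,  0.2215744 ]), 'ee_rot': array([ 9.83589653e-01,  1.80416936e-01, -2.30830459e-05, -1.06009636e-03]), 'force': array([0.00584544, 0.42695845, 0.36176808]), 'grip_width': 0.08702345349230559}
top [[-0.027, -0.994, 0.106, 0.528], [-1.0, 0.028, 0.006, -0.003], [-0.009, -0.106, -0.994, 1.213], [0.0, 0.0, 0.0, 1.0]] [0.04431007 0.         0.         0.         0.        ] [[597.932829394602, 0.0, 331.0995622128114], [0.0, 597.932829394602, 242.38132743753314], [0.0, 0.0, 1.0]]
scene [[0.028, 0.696, -0.717, 1.322], [0.999, -0.006, 0.033, -0.038], [0.019, -0.718, -0.696, 0.725], [0.0, 0.0, 0.0, 1.0]] [-0.10019566  0.          0.          0.          0.        ] [[450.8253568614027, 0.0, 317.46780028917533], [0.0, 450.8253568614027, 240.0540612216114], [0.0, 0.0, 1.0]]
```

View pics/top0.png

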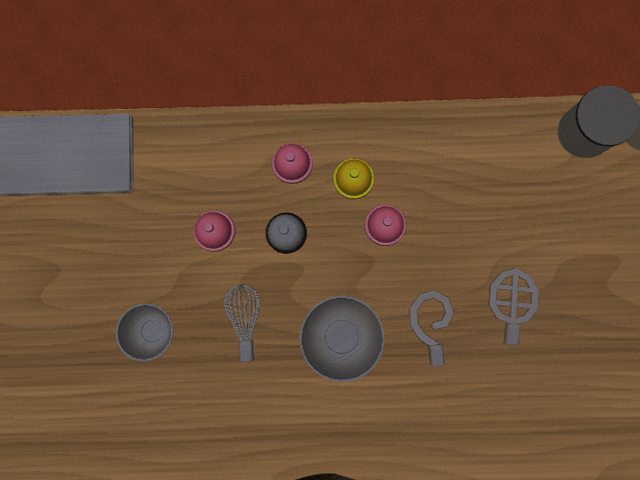

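View pics/scene0.png

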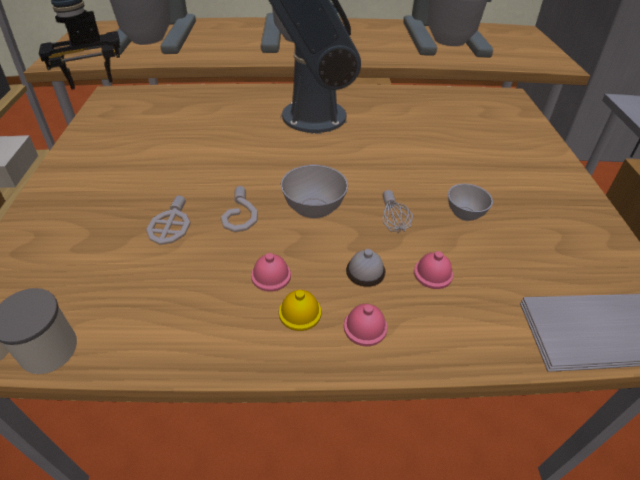

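The grey dome with the black foot, at top (286,233) and scene (366,266), is the bell. The pink ones at top (214,230), (386,225) and (292,163) and the yellow one at (354,178) are excluded by colour. The dough hook is the C-shaped bar at top (432,328), and the flat beater is at (513,305). The large bowl is at (342,338), the small one at (145,332) and the whip at (243,322).

```bash
cat >h.py <<'E'
import cv2,numpy as np
def ray(c,uv,z):
    p=cv2.undistortPoints(np.array([[uv]],float),c['intrinsics'],c['distortion'])[0,0]
    R,t=c['pose'][:3,:3],c['pose'][:3,3]; d=R@[p[0],p[1],1]
    return t+d*(z-t[2])/d[2]
E
python3 - <<'E'
import pickle,cv2,numpy as np
from h import ray
d=pickle.load(open('c0.pkl','rb'))
c=d['top']; hsv=cv2.cvtColor(c['img'],cv2.COLOR_BGR2HSV)
m=(hsv[...,1]<60).astype(np.uint8)*255
m=cv2.morphologyEx(m,cv2.MORPH_CLOSE,np.ones((3,3)))
for k in cv2.findContours(m,cv2.RETR_EXTERNAL,cv2.CHAIN_APPROX_NONE)[0]:
    if cv2.contourArea(k)<150: continue
    (u,v),r=cv2.minEnclosingCircle(k); x,y,w,h=cv2.boundingRect(k)
    P=np.array([ray(c,p,0.012)[:2] for p in k[:,0].astype(float)],np.float32)
    (a,b),(s1,s2),an=cv2.minAreaRect(P)
    print('px',(round(u),round(v)),round(r),(x,y,w,h),'rect',round(a,3),round(b,3),'size',round(s1,3),round(s2,3),round(an),'rim78',ray(c,(u,v),.078).round(3)[:2],2*r*1.135/598)
for n,p in(('top',(284,230)),('scene',(368,252))): print(n,ray(d[n],p,.064).round(3))
a=cv2.resize(c['img'][195:375,260:400],None,fx=3,fy=3)
b=cv2.resize(c['img'][255:375,400:460],None,fx=4.5,fy=4.5)
s=cv2.resize(d['scene']['img'][235:295,335:395],None,fx=4,fy=4)
o=np.zeros((600,800,3),np.uint8);o[:540,:420]=a;o[:270+270,425:695]=b;
cv2.imwrite('pics/crop.png',o)
cv2.imwrite('pics/crop_s.png',s)
E
```

```text
px (144, 332) 29 (116, 303, 57, 58) rect 0.489 0.38 size 0.112 0.111 0 rim78 [0.49  0.359] 0.11086658206671775
px (341, 338) 43 (299, 296, 86, 86) rect 0.465 -0.011 size 0.167 0.167 25 rim78 [ 0.468 -0.01 ] 0.16248982949400428
px (435, 328) 37 (410, 291, 43, 75) rect 0.483 -0.183 size 0.084 0.144 77 rim78 [ 0.482 -0.186] 0.1417285003789691
px (244, 322) 39 (224, 284, 36, 78) rect 0.503 0.176 size 0.151 0.07 16 rim78 [0.502 0.173] 0.14674852702928626
px (514, 306) 38 (489, 268, 50, 77) rect 0.52 -0.352 size 0.095 0.151 82 rim78 [ 0.52  -0.336] 0.14457223222407212
px (286, 232) 20 (266, 213, 40, 40) rect 0.679 0.096 size 0.079 0.079 15 rim78 [0.671 0.09 ] 0.07592826871967635
px (66, 156) 76 (0, 114, 133, 82) rect 0.853 0.541 size 0.269 0.165 90 rim78 [0.832 0.512] 0.2903499404243801
px (600, 124) 43 (558, 85, 82, 73) rect 0.891 -0.546 size 0.134 0.174 15 rim78 [ 0.864 -0.518] 0.1643662033591382
top [0.677 0.095 0.064]
scene [0.678 0.096 0.064]
```

View pics/crop.png

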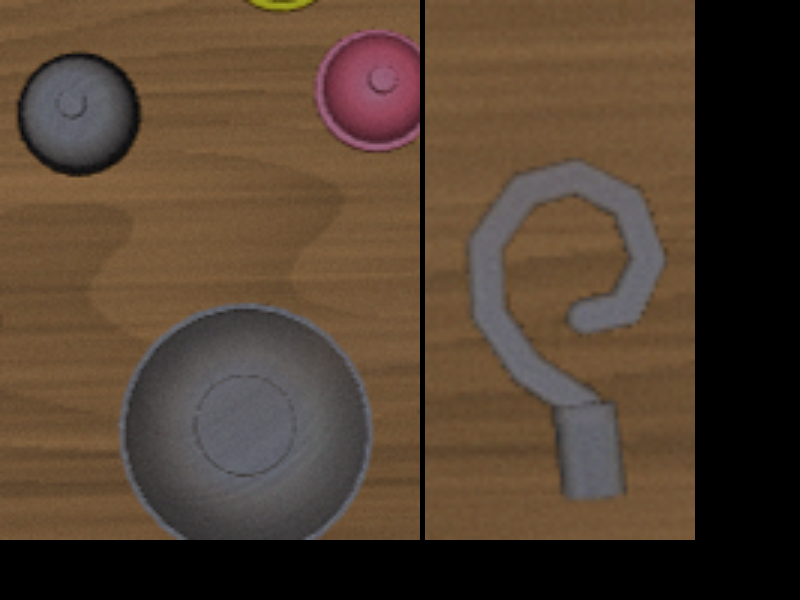

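View pics/crop_s.png

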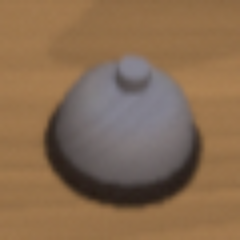

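The crop confirms it: the steel-grey dome with black foot has its plunger at top px (283.7,229.5), which gives (0.678,0.095) from both views. The C-shaped hook has its middle near px (433,328), and the large bowl is about 162 mm across.

I'll close the fingers and move high towards the bell.

{"method": "drive_tool", "body": {"commands": [[[0, 0, 0, 0.3, -0.2, -0.2, 0], [0, 0, 0, 0.6, -0.45, -0.2, 0], [0, 0, 0, 0.7, -0.5, -0.2, 0], [0, 0, 0, 0.7, -0.5, -0.2, 0], [0, 0, 0, 0.7, -0.5, -0.2, 0], [0, 0, 0, 0.7, -0.5, -0.2, 0], [0, 0, 0, 0.7, -0.5, 0, 0], [0, 0, 0, 0.7, -0.5, 0, 0], [0, 0, 0, 0.7, -0.5, 0, 0], [0, 0, 0, 0.7, -0.5, 0, 0]]], "squeeze": 5}}

```text
t: 1.35
position: [0.4437, -0.249, 0.2832]
ee_rot: [0.984, 0.181, 0.0, 0.0]
force: [-1.1, 0.2, -0.2]
grip_width: 0.0014
gripper_force: 0.0
```

{"method": "drive_tool", "body": {"commands": [[[0, 0, 0, 0.7, -0.5, 0, 0], [0, 0, 0, 0.7, -0.5, 0, 0], [0, 0, 0, 0.7, -0.5, 0, 0], [0, 0, 0, 0.7, -0.5, 0, 0], [0, 0, 0, 0.7, -0.5, 0, 0], [0, 0, 0, 0.7, -0.5, 0, 0], [0, 0, 0, 0.7, -0.5, 0, 0], [0, 0, 0, 0.6, -0.4, 0, 0], [0, 0, 0, 0.4, -0.3, 0, 0], [0, 0, 0, 0, 0, 0, 0]]]}}

```text
t: 2.6
position: [0.6442, 0.052, 0.2828]
ee_rot: [0.983, 0.182, 0.0, -0.0]
force: [-0.1, 0.3, -0.1]
grip_width: 0.0004
gripper_force: 0.0
```

```bash
cat >>h.py <<'E'
def to(s,target):
    from scipy.spatial.transform import Rotation as R
    return (R.from_quat(s['ee_rot']).inv().apply(np.array(target)-s['position'])/.05).round(3)
E
python3 - <<'E'
from plant import robot
from h import *
import pickle
d=pickle.load(open('c0.pkl','rb'))['top']
print('hook',ray(d,(433,328),.012),'plunger',ray(d,(283.7,229.5),.064),'bowl',ray(d,(341.5,338.5),.078))
s=robot.observe(); print(s['t'],s['position'],s['ee_rot'],s['grip_width'],s['force'])
print(to(s,(.6775,.0955,.10)))
c=robot.read_camera('wrist'); cv2.imwrite('pics/w.png',c['img']); pickle.dump(c,open('w.pkl','wb'))
E
```

```text
hook [ 0.4799563  -0.19303342  0.012     ] plunger [0.67836645 0.09519729 0.064     ] bowl [ 0.46747443 -0.01069017  0.078     ]
2.6 [0.64421711 0.05202661 0.28277971] [ 9.83286261e-01  1.82066137e-01  1.65012998e-05 -2.26807437e-04] 0.0003711191857447101 [-0.1486498   0.25951406 -0.07394682]
[ 0.932 -0.572  3.656]
```

View pics/w.png

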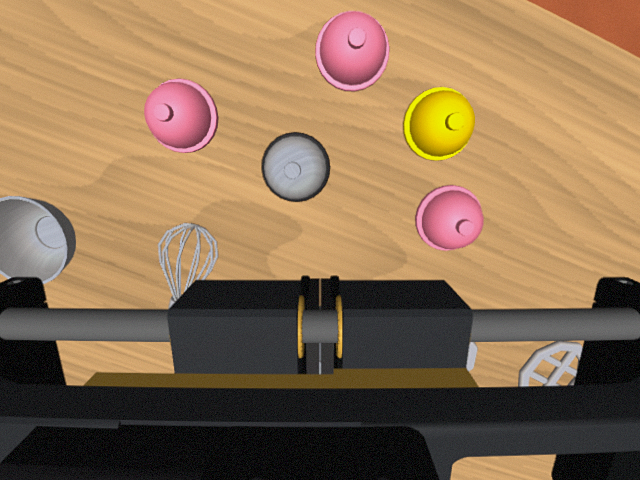

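The wrist view shows the bell's plunger at (292,170), surrounded by the pink and yellow look-alikes.

```bash
python3 -c "
import pickle;from h import *
print(ray(pickle.load(open('w.pkl','rb')),(292,170),.064))"
```

```text
[0.67822121 0.09655106 0.064     ]
```

{"method": "drive_tool", "body": {"commands": [[[0, 0, 0, 0.3, -0.2, 0.1, 0], [0, 0, 0, 0.3, -0.2, 0.3, 0], [0, 0, 0, 0.3, -0.15, 0.5, 0], [0, 0, 0, 0, 0, 0.5, 0], [0, 0, 0, 0, 0, 0.5, 0], [0, 0, 0, 0, 0, 0.5, 0], [0, 0, 0, 0, 0, 0.5, 0], [0, 0, 0, 0, 0, 0.4, 0], [0, 0, 0, 0, 0, 0.2, 0], [0, 0, 0, 0, 0, 0, 0]]]}}

```text
t: 3.9
position: [0.6764, 0.0912, 0.1067]
ee_rot: [0.984, 0.18, -0.001, -0.0]
force: [0.4, 0.5, 0.8]
grip_width: 0.0001
gripper_force: 0.0
```

```bash
python3 - <<'E'
from plant import robot
from h import *
s=robot.observe(); print(s['t'],s['position'],s['force'],to(s,(.678,.0955,.064)))
E
```

```text
3.9 [0.67644883 0.09122535 0.1066612 ] [0.35498221 0.50607527 0.7555728 ] [ 0.06  -0.068  0.853]
```

{"method": "drive_tool", "body": {"commands": [[[0, 0, 0, 0.06, -0.08, 0.15, 0], [0, 0, 0, 0, 0, 0.2, 0], [0, 0, 0, 0, 0, 0.2, 0], [0, 0, 0, 0, 0, 0.1, 0], [0, 0, 0, 0, 0, 0.1, 0], [0, 0, 0, 0, 0, 0.04, 0], [0, 0, 0, 0, 0, 0.02, 0], [0, 0, 0, 0, 0, 0.02, 0], [0, 0, 0, 0, 0, 0, 0], [0, 0, 0, 0, 0, 0, 0]]]}}

```text
t: 5.15
position: [0.6782, 0.0959, 0.0662]
ee_rot: [0.984, 0.18, 0.0, 0.0]
force: [0.3, 0.2, -0.6]
grip_width: 0.0007
gripper_force: 0.0
```

```bash
python3 - <<'E'
from plant import robot
from h import *
s=robot.observe(); print(s['t'],s['position'],s['force'],to(s,(.678,.0955,.059)))
E
```

```text
5.15 [0.67823808 0.09591322 0.06621529] [ 0.30426728  0.23248216 -0.62735239] [-0.007  0.006  0.144]
```

Press 7 mm down and hold, reading the force.

{"method": "drive_tool", "body": {"commands": [[[0, 0, 0, 0, 0, 0.02, 0], [0, 0, 0, 0, 0, 0.02, 0], [0, 0, 0, 0, 0, 0.02, 0], [0, 0, 0, 0, 0, 0.02, 0], [0, 0, 0, 0, 0, 0.02, 0], [0, 0, 0, 0, 0, 0.02, 0], [0, 0, 0, 0, 0, 0.02, 0], [0, 0, 0, 0, 0, 0, 0], [0, 0, 0, 0, 0, 0, 0], [0, 0, 0, 0, 0, 0, 0]]]}}

```text
t: 6.4
position: [0.6782, 0.0959, 0.0592]
ee_rot: [0.984, 0.18, 0.0, 0.0]
force: [-0.9, -0.1, 5.4]
grip_width: 0.0003
gripper_force: 2.3
```

{"method": "drive_tool", "body": {"commands": [[[0, 0, 0, 0, 0, 0.01, 0], [0, 0, 0, 0, 0, 0.01, 0], [0, 0, 0, 0, 0, 0, 0], [0, 0, 0, 0, 0, 0, 0], [0, 0, 0, 0, 0, 0, 0], [0, 0, 0, 0, 0, 0, 0], [0, 0, 0, 0, 0, 0, 0], [0, 0, 0, 0, 0, 0, 0], [0, 0, 0, 0, 0, 0, 0], [0, 0, 0, 0, 0, 0, 0]]]}}

```text
t: 7.65
position: [0.6783, 0.0959, 0.0584]
ee_rot: [0.984, 0.18, 0.0, 0.0]
force: [-0.8, -0.3, 5.9]
grip_width: 0.0005
gripper_force: 3.1
```

```bash
python3 - <<'E'
from plant import robot
import cv2
s=robot.observe(); print(s['t'],s['position'],s['force'])
c=robot.read_camera('scene'); cv2.imwrite('pics/press.png',cv2.resize(c['img'][200:300,310:430],None,fx=5,fy=5))
E
```

```text
7.65 [0.67827728 0.09593425 0.05843257] [-0.81990351 -0.34583817  5.85963867]
```

View pics/press.png

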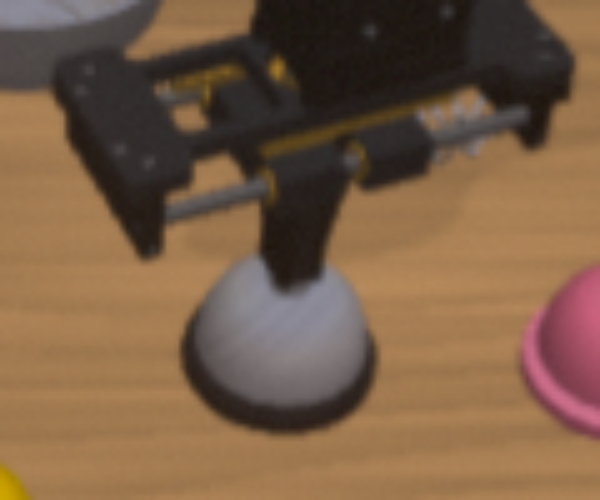

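The fingertips are on the plunger, it is pressed down near full travel (5.9 N), and the bell stands upright. Now I'll release and rise.

{"method": "drive_tool", "body": {"commands": [[[0, 0, 0, 0, 0, -0.05, 0], [0, 0, 0, 0, 0, -0.1, 0], [0, 0, 0, 0, 0, -0.2, 0], [0, 0, 0, 0, 0, -0.4, 0], [0, 0, 0, 0, 0, -0.6, 0], [0, 0, 0, 0, 0, -0.7, 0], [0, 0, 0, 0, 0, -0.7, 0], [0, 0, 0, 0, 0, -0.6, 0], [0, 0, 0, 0, 0, -0.4, 0], [0, 0, 0, 0, 0, -0.2, 0]]]}}

```text
t: 8.95
position: [0.6787, 0.096, 0.2582]
ee_rot: [0.984, 0.18, 0.002, 0.0]
force: [-0.1, -0.7, -0.5]
grip_width: 0.0001
gripper_force: 0.0
```

{"method": "drive_tool", "body": {"commands": [[[0, 0, 0, -0.3, 0.2, 0, 0], [0, 0, 0, -0.6, 0.4, 0, 0], [0, 0, 0, -0.7, 0.5, 0, 0], [0, 0, 0, -0.7, 0.5, 0, 0], [0, 0, 0, -0.7, 0.5, 0, 0], [0, 0, 0, -0.7, 0.5, 0, 0], [0, 0, 0, -0.7, 0.5, 0, 0], [0, 0, 0, -0.7, 0.5, 0, 0], [0, 0, 0, -0.4, 0.2, 0, 0], [0, 0, 0, -0.2, 0.1, 0, 0]]]}}

```text
t: 10.2
position: [0.4786, -0.1883, 0.2546]
ee_rot: [0.984, 0.179, -0.001, -0.001]
force: [-0.2, -0.1, 0.4]
grip_width: 0.0008
gripper_force: 0.0
```

```bash
python3 - <<'E'
from plant import robot
from h import *
s=robot.observe(); print(s['t'],s['position'],s['force'],to(s,(.480,-.192,.054)))
for n in('top',):
    c=robot.read_camera(n);m=(cv2.cvtColor(c['img'],cv2.COLOR_BGR2HSV)[...,1]<60).astype(np.uint8)*255
    m=cv2.morphologyEx(m,cv2.MORPH_CLOSE,np.ones((3,3)))
    for k in cv2.findContours(m,cv2.RETR_EXTERNAL,cv2.CHAIN_APPROX_NONE)[0]:
        if cv2.contourArea(k)>150: print(cv2.boundingRect(k))
E
```

```text
10.2 [ 0.47857978 -0.18826352  0.2546181 ] [-0.21004675 -0.09246082  0.39579504] [0.008 0.089 4.012]
(116, 303, 57, 58)
(299, 296, 86, 86)
(224, 284, 36, 78)
(397, 268, 185, 212)
(266, 213, 40, 40)
(0, 114, 133, 82)
(558, 85, 82, 73)
```

The bell hasn't moved: its box is still (266,213,40,40). Now I'll descend to about 54 mm over the hook.

{"method": "drive_tool", "body": {"commands": [[[0, 0, 0, 0, 0.08, 0.2, 0], [0, 0, 0, 0, 0, 0.4, 0], [0, 0, 0, 0, 0, 0.6, 0], [0, 0, 0, 0, 0, 0.7, 0], [0, 0, 0, 0, 0, 0.7, 0], [0, 0, 0, 0, 0, 0.6, 0], [0, 0, 0, 0, 0, 0.4, 0], [0, 0, 0, 0, 0, 0.2, 0], [0, 0, 0, 0, 0, 0.1, 0], [0, 0, 0, 0, 0, 0.05, 0]]]}}

```text
t: 11.5
position: [0.4828, -0.1913, 0.0582]
ee_rot: [0.984, 0.181, 0.0, 0.0]
force: [0.4, -0.5, -0.5]
grip_width: 0.0009
gripper_force: 0.0
```

{"method": "drive_tool", "body": {"commands": [[[0, 0, 0, 0, 0, 0, 0], [0, 0, 0, 0, 0, 0, 0], [0, 0, 0, 0, 0, 0, 0], [0, 0, 0, 0, 0, 0, 0], [0, 0, 0, 0, 0, 0, 0], [0, 0, 0, 0, 0, 0, 0], [0, 0, 0, 0, 0, 0, 0], [0, 0, 0, 0, 0, 0, 0], [0, 0, 0, 0, 0, 0, 0], [0, 0, 0, 0, 0, 0, 0]]]}}

```text
t: 12.75
position: [0.4823, -0.1913, 0.058]
ee_rot: [0.984, 0.18, -0.0, -0.0]
force: [0.5, -0.2, 0.8]
grip_width: 0.0005
gripper_force: 0.0
```

```bash
python3 - <<'E'
from plant import robot
import cv2
s=robot.observe(); print(s['t'],s['position'],s['force'])
c=robot.read_camera('scene'); cv2.imwrite('pics/hook.png',cv2.resize(c['img'][130:270,140:360],None,fx=3.5,fy=3.5))
E
```

```text
12.75 [ 0.48227817 -0.19125847  0.05802497] [ 0.47612985 -0.16580007  0.75169768]
```

View pics/hook.png

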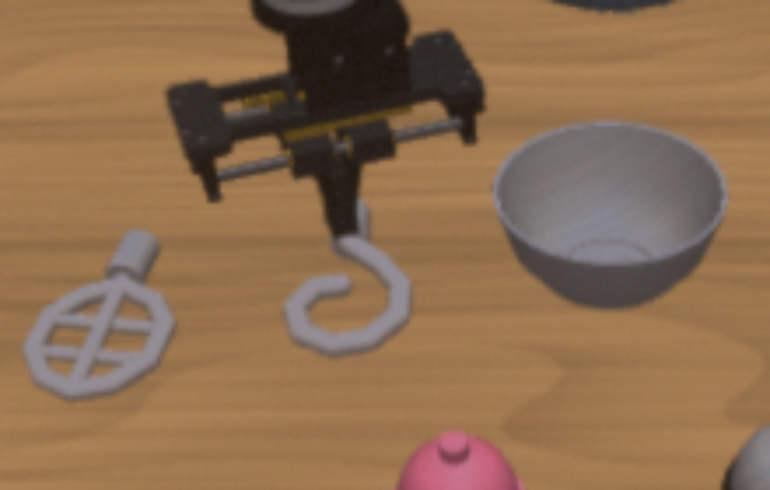

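The fingertips hover over the hook without touching, at crop (342,235); with parallax that is above its middle. I'll lower slightly and hold over 2 s more, to be sure.

{"method": "drive_tool", "body": {"commands": [[[0, 0, 0, 0, 0, 0.06, 0], [0, 0, 0, 0, 0, 0.06, 0], [0, 0, 0, 0, 0, 0, 0], [0, 0, 0, 0, 0, 0, 0], [0, 0, 0, 0, 0, 0, 0], [0, 0, 0, 0, 0, 0, 0], [0, 0, 0, 0, 0, 0, 0], [0, 0, 0, 0, 0, 0, 0], [0, 0, 0, 0, 0, 0, 0], [0, 0, 0, 0, 0, 0, 0]]]}}

```text
t: 14.05
position: [0.4823, -0.1913, 0.0521]
ee_rot: [0.984, 0.18, 0.0, 0.0]
force: [0.1, -0.6, -0.3]
grip_width: 0.0004
gripper_force: 0.0
```

{"method": "drive_tool", "body": {"commands": [[[0, 0, 0, 0, 0, 0, 0], [0, 0, 0, 0, 0, 0, 0], [0, 0, 0, 0, 0, 0, 0], [0, 0, 0, 0, 0, 0, 0], [0, 0, 0, 0, 0, 0, 0], [0, 0, 0, 0, 0, 0, 0], [0, 0, 0, 0, 0, 0, 0], [0, 0, 0, 0, 0, 0, 0], [0, 0, 0, 0, 0, 0, 0], [0, 0, 0, 0, 0, 0, 0]]]}}

```text
t: 15.3
position: [0.4823, -0.1913, 0.0521]
ee_rot: [0.984, 0.18, 0.0, 0.0]
force: [0.8, -0.4, 0.3]
grip_width: 0.0002
gripper_force: 0.0
```

{"method": "drive_tool", "body": {"commands": [[[0, 0, 0, 0, 0, 0, 0], [0, 0, 0, 0, 0, 0, 0], [0, 0, 0, 0, 0, -0.2, 0], [0, 0, 0, 0, 0, -0.5, 0], [0, 0, 0, 0, 0, -0.7, 0], [0, 0, 0, 0, 0, -0.8, 0], [0, 0, 0, 0, 0, -0.7, 0], [0, 0, 0, 0, 0, -0.5, 0], [0, 0, 0, 0, 0, -0.3, 0], [0, 0, 0, 0, 0, -0.1, 0]]]}}

```text
t: 16.55
position: [0.4824, -0.1913, 0.243]
ee_rot: [0.984, 0.18, 0.0, 0.0]
force: [-0.1, -0.1, -0.6]
grip_width: 0.0007
gripper_force: 0.0
```

```bash
python3 - <<'E'
from plant import robot
from h import *
s=robot.observe(); print(s['t'],s['position'],s['force'],to(s,(.4675,-.0105,.115)))
E
```

```text
16.55 [ 0.48239728 -0.19132673  0.24296377] [-0.05699043 -0.08277983 -0.62252796] [ 1.003 -3.49   2.556]
```

{"method": "drive_tool", "body": {"commands": [[[0, 0, 0, 0.1, -0.2, 0, 0], [0, 0, 0, 0.1, -0.4, 0, 0], [0, 0, 0, 0.2, -0.6, 0, 0], [0, 0, 0, 0.2, -0.7, 0, 0], [0, 0, 0, 0.2, -0.7, 0, 0], [0, 0, 0, 0.1, -0.5, 0, 0], [0, 0, 0, 0.1, -0.3, 0, 0], [0, 0, 0, 0, -0.1, 0, 0], [0, 0, 0, 0, 0, 0.2, 0], [0, 0, 0, 0, 0, 0.3, 0]]]}}

```text
t: 17.8
position: [0.4674, -0.0107, 0.2165]
ee_rot: [0.984, 0.18, 0.0, 0.0]
force: [-0.7, -0.0, -0.3]
grip_width: 0.0003
gripper_force: 0.0
```

{"method": "drive_tool", "body": {"commands": [[[0, 0, 0, 0, 0, 0.5, 0], [0, 0, 0, 0, 0, 0.5, 0], [0, 0, 0, 0, 0, 0.4, 0], [0, 0, 0, 0, 0, 0.3, 0], [0, 0, 0, 0, 0, 0.2, 0], [0, 0, 0, 0, 0, 0.1, 0], [0, 0, 0, 0, 0, 0.05, 0], [0, 0, 0, 0, 0, 0, 0], [0, 0, 0, 0, 0, 0, 0], [0, 0, 0, 0, 0, 0, 0]]]}}

```text
t: 19.05
position: [0.4672, -0.0099, 0.1149]
ee_rot: [0.984, 0.18, 0.0, 0.0]
force: [-0.4, 0.0, -0.6]
grip_width: 0.0004
gripper_force: 0.0
```

```bash
python3 - <<'E'
from plant import robot
from h import *
s=robot.observe(); print(s['t'],s['position'],s['force'],to(s,(.4675,-.0105,.115)))
c=robot.read_camera('scene'); cv2.imwrite('pics/bowl.png',c['img'])
E
```

```text
19.05 [ 0.46717056 -0.0099103   0.11488436] [-0.41454485  0.01577036 -0.6389567 ] [ 0.002  0.013 -0.002]
```

View pics/bowl.png

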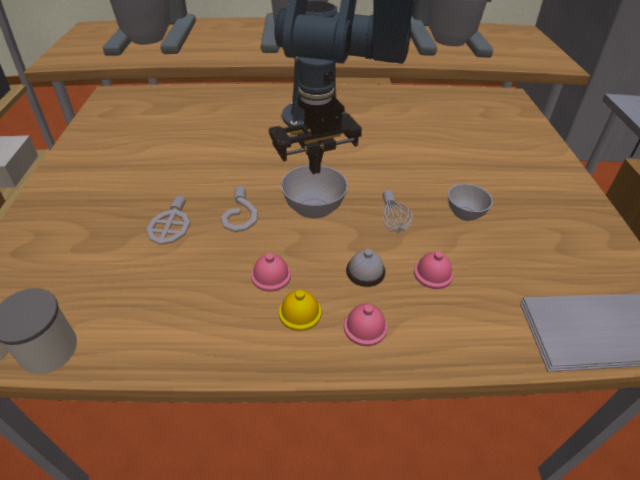

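The fingertips point at the large bowl's mouth (315,170), 37 mm above it. The bell's plunger is up at (366,252), and everything is in place. Hold 2.5 s more, then hand in.

{"method": "drive_tool", "body": {"commands": [[[0, 0, 0, 0, 0, 0, 0], [0, 0, 0, 0, 0, 0, 0], [0, 0, 0, 0, 0, 0, 0], [0, 0, 0, 0, 0, 0, 0], [0, 0, 0, 0, 0, 0, 0], [0, 0, 0, 0, 0, 0, 0], [0, 0, 0, 0, 0, 0, 0], [0, 0, 0, 0, 0, 0, 0], [0, 0, 0, 0, 0, 0, 0], [0, 0, 0, 0, 0, 0, 0]]]}}

```text
t: 20.35
position: [0.4669, -0.0099, 0.1146]
ee_rot: [0.984, 0.18, 0.0, 0.0]
force: [-0.2, -0.5, 0.2]
grip_width: 0.0007
gripper_force: 0.0
```

{"method": "drive_tool", "body": {"commands": [[[0, 0, 0, 0, 0, 0, 0], [0, 0, 0, 0, 0, 0, 0], [0, 0, 0, 0, 0, 0, 0], [0, 0, 0, 0, 0, 0, 0], [0, 0, 0, 0, 0, 0, 0], [0, 0, 0, 0, 0, 0, 0], [0, 0, 0, 0, 0, 0, 0], [0, 0, 0, 0, 0, 0, 0], [0, 0, 0, 0, 0, 0, 0], [0, 0, 0, 0, 0, 0, 0]]]}}

```text
t: 21.6
position: [0.4669, -0.0099, 0.1146]
ee_rot: [0.984, 0.18, -0.0, -0.0]
force: [-0.9, 0.3, 1.0]
grip_width: 0.0005
gripper_force: 0.0
```

```bash
python3 -c "
from plant import robot
print(robot.observe()['position']); print(robot.hand_in())"
```

```text
[ 0.46693688 -0.00990965  0.11455196]
the job is handed in; nothing more can be done
None
```

I pressed the bell's plunger nearly fully down and let it up, pointed at the dough hook and then the large bowl for over two seconds each, and handed in at 21.6 s still pointing at the bowl; nothing but the bell was touched, and no verdict was returned.

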